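Load, pin and hold the shielded test box

ROBOT

A 6-joint arm with a two-finger parallel gripper is mounted at the origin on the work surface. World frame = base frame: x ahead of the robot, y to its left, z up, the work surface at z = 0. Lengths are in mm, angles in rad, forces in N, time in s.
With the tool pointing down it reaches from about 350 to 775 mm from the base axis. Payload 7.3 kg.
Tool frame: the origin (TCP) lies between the finger pads; the fingertips stand 8 mm ahead of it and the grasp point (between the pads) lies 11 mm behind it; y points along the fingers, z is the direction in which the jaws open and shut, and the axes are right-handed (so a half turn about y gives the same grasp; the last joint's range is limited). The gripper opens to 92 mm and grips with 3 to 60 N. Pads are 19 mm wide; open, the fingers measure 130 mm over their backs; the gripper's body (75 mm by 190 mm) begins 47 mm behind the grasp point.
Start: joints at [1.096, 0.342, 1.524, -0, 1.275, -0.146], TCP at [169.512, 496.9, 234.741] pointing down, gripper open.
Joint ranges: [-2.53, 2.53], [-0.77, 2.02], [0.04, 2.7], [-1, 4.14], [0.28, 2.66], [-3.11, 3.11]. Speed limits (rad/s): [2.57, 2.57, 3.14, 3.14, 3.14, 3.14].

INTERFACE

Orientations are given as [roll, pitch, yaw] about the fixed x, y, z axes, in that order (R = Rz(yaw) Ry(pitch) Rx(roll)).
In Python, from plant import bot, vision, job gives the robot as it stands. The module is installed in compiled form; this text tells all that it offers.
- The arm moves only by the tool arm_command, never from a script. Its argument "deltas" is a list of rows, each a list of 4 numbers: the shift along the tool's x, y, z in m, then the turn about the tool's y in degrees. In form: [[x, y, z, twist], ...]. A call has 1 to 5 rows; each row shifts and turns the commanded pose from where the row before left it, along the tool's axes as they then stand; what a row does not reach is not made up. A row lasts 1/10 s, in which the tool goes at most 50 mm and 8.59 degrees, less where a joint would pass 70% of its speed; a pose out of reach is approached as far as the arm can. A call is refused whole if a number of a shift passes 0.05 or a number of a turn 8.59, either way. A call with a gripper value outside its range is refused whole. "claw" is the closure in counts, from 0 (fully open) to 255 (shut), set as the call begins (left out, the last holds). The fingers move at their own pace and stop on an object; the grip force is fixed at half the most. Time passes only in rows, so rows that do not move let the fingers close. It gives the time, the measured TCP pose, the force and the opening at its end, in the units of the state.
- bot.get_obs(): the state, without advancing time (a new reading comes with each control period).
- vision.capture(name): name is "scene" or "top"; returns a dict with "img" (384x512x3 uint8, red, green, blue), "camera_matrix" (3x3 intrinsics, pixels), "world_to_cam" (4x4, takes a point from world to camera coordinates). Camera axes: x right, y down, z forward; pixel columns grow to the right and rows downward; lengths in mm; the calibration is good to about 2 mm. A picture is of the moment at which its call begins. There is no depth.
- job.close_job(): hands the job in, once; it reports no verdict.
Trained networks look in a picture, given as the dict that the camera call returned (one of the last four; its "shot" number tells which), for a name from the list of things; names that differ only in an ending like _2 or _b are one class to them, and where a whole thing is asked for, a point or a joint stands for the part that bears it (a point fixed in the world has none). Each returns a list of dicts, best first, with "confidence" (0 to 1); they miss things now and then, are a little off and sometimes report something else, mostly with a low value. They report only what shows in the picture. A call takes as long as a camera call. They do not tell look-alikes from the thing itself.
- vision.find_in(picture, name): "xyz" ([x, y, z] in mm, in the coordinates of the camera as it stood for that picture, good to about 4 mm: the middle of the surface that is visible of it).
- vision.regions_of(picture, name): "mask" (384x512 bool, what is visible of it).
The state is a dict: "time": time; "joint_positions": joint angles; "dq": joint speeds; "tau": joint torques, N m; "tool_pos": TCP position; "tcp_rot": TCP orientation; "contact_force": force on the tool from outside, world axes, zero at the start; "moment": the same for the moment, N m; "grip_width": finger opening in mm.
Only numpy, scipy, OpenCV 4.12 (cv2) and the standard library are available. Lean on these libraries where they do the work, as an engineer would, in place of code of your own. Each camera call takes 0.05 s, during which the arm holds its last target. There are 200 camera calls.

TASK

Pick up the tray by its upright grip and tip it so that the three sensor tags slide off its open end into the open shielded test box, then set the empty tray flat on the bench and let go of it. Close the box lid, take the steel pin from its stand and push it through the hole in the spring plate on the lid down into the box, until its head has pressed the spring plate fully down. Finish holding it: the program ends while the gripper still presses on the pin so that the box stays shut; do not knock the solder spool, meter or screwdriver about.

Things in the scene. Friction and masses are not known exactly. Their poses are not given: they have to be found in the camera images.
- testbox: Aluminium shielded test box, lower half, fixed to the bench: open-topped, 120 (x) x 130 (y) x 50 mm high, walls and floor 6 mm, origin under its centre at bench height, z up. On its front (-x, robot) side a 40 x 40 x 50 mm block carries the lower pin hole. Its lid is hinged along the top of the far (+x) wall. Stands at some yaw up to 0.2.
- box_hole (a point): Centre of the mouth of the lower pin hole, on top of the front block, 80 mm in front of the box's centre (box -x), 50 mm above the bench. Vertical round hole 12.5 mm wide, 44 mm deep, 2 mm chamfer. Axes as the box.
- lid_hinge (a point): Middle of the lid's hinge line: 66 mm behind the box's centre (box +x), 50 mm above the bench; the line runs along the box's y.
- lid (a joint): Lid angle, rad: 0 shut, 1.75 fully open (leaning back beyond upright; starts and stays there). Plate 126 x 130 x 8 mm, 0.3 kg, with a 40 x 40 mm tab on its free edge; shut, the tab lies on the front block and its 12.5 mm hole lines up with the lower hole. Pushed forward past upright (below 1.5) it falls shut by itself in 1 to 2 s (damped hinge) and its weight keeps it shut.
- lid_edge (a point): Middle of the lid's free edge (end of the tab), 166 mm from the hinge line, at mid thickness. With the lid open it is the topmost point of the lid, about 213 mm above the bench.
- ring (a joint): Spring plate, travel in m: 0 up, 0.005 fully down on the lid's tab. A 34 x 34 x 6 mm steel plate on springs, with a 12.5 mm hole in line with the holes of tab and block (2 mm chamfer). Needs 3 N to start moving and 8 N to be fully down; springs back up when let go.
- ring_top (a point): Centre of the spring plate's hole at its top face. With the lid shut it lies 69 mm above the bench (plate up), straight above box_hole.
- pinstand: Black plastic block 50 x 50 x 40 mm high fixed to the bench; the pin stands upright in the hole in its top (12 mm wide, 30 mm deep). Origin under its centre at bench height.
- pin: Steel pin, 60 g, standing in the pinstand. Origin at the centre of the tip, z up along the pin: shank 10 mm diameter with tapered tip from 0 to 46 mm, round head 22 mm diameter from 46 to 76 mm (grip the head from above). In the stand the tip is 10 mm above the bench. Fully home in the shut box with the plate pressed down the tip lies 32 mm below box_hole.
- tray: Loose grey plastic tray 80 (x) x 130 (y) mm, floor 4 mm thick and smooth (friction about 0.3: tags slide from about 0.25 to 0.4 rad of tilt), 16 mm high rims on both long sides and the +y end; the -y end is open and faces the test box. Origin under its centre. 0.16 kg.
- tray_grip (a point): Top centre of the tray's upright grip: a plate 40 mm wide (tray x) and 10 mm thick (tray y), rising to 70 mm above the tray's underside, 60 mm from the centre towards tray +y. Grip it across its thickness. Axes as the tray.
- tag0: Wireless sensor tag, black plastic block 24 x 32 x 18 mm high, 30 g, loose on the tray. Origin centre of underside.
- tag1: As tag0.
- tag2: As tag0.
- spool: Bystander: solder spool, 56 mm diameter, 40 mm high, standing. Origin under its centre.
- meter: Bystander: grey hand meter 80 x 150 x 32 mm lying flat. Origin under its centre.
- driver: Bystander: red-handled screwdriver 170 mm long lying on the bench. Origin under its middle.
Mind the look-alikes: they are no part of the job. Leave any orange look-alike of the tag1 alone. What is shaped like the tag2 but green is not meant.

How it is judged:
By the outcome, as a careful person would: the job done as asked, in the order asked, and still so for the second after the job is handed in, while the arm keeps its last pose, push and grip.
It also fails if it takes over 72 s, if anything falls off the work surface, if the arm or the gripper's body presses on something with over 40 N, if the wrist force passes 120 N, or if a joint passes its speed limit or range.

## Working session

There is one attempt and no reset: what is moved stays moved. The work goes in short steps, Python scripts to look and compute and a tool call to move; the robot and the scene stay as the last step left them, time stands still between calls to the robot, and variables do not carry over. Pictures are saved under pics/ and viewed, about 8 in all and at most 12, crops included, and the job is handed in when it is done.

Besides the shell and the picture viewer there is one more tool, called as name(argument=value, ...), one argument or row to a line, values as JSON. arm_command: Moves the arm, as the interface text tells. Its arguments: {"type":"object","properties":{"deltas":{"type":"array","items":{"type":"array","items":{"type":"number"}}},"claw":{"type":"number"}},"required":["deltas"]}

```bash
mkdir -p pics; cat > h.py <<'E'
import numpy as np, cv2
from plant import bot, vision, job
from scipy.spatial.transform import Rotation as R
def cap(n):
    return vision.capture(n)
def save(p,f,crop=None,s=1):
    im=p["img"][:,:,::-1]
    if crop: im=im[crop[1]:crop[3],crop[0]:crop[2]]
    cv2.imwrite("pics/"+f,cv2.resize(im,None,fx=s,fy=s,interpolation=cv2.INTER_CUBIC))
def w(p,xyz):
    return (np.linalg.inv(p["world_to_cam"])@np.r_[xyz,1])[:3]
def pix(p,P):
    c=(p["world_to_cam"]@np.r_[P,1])[:3]; q=p["camera_matrix"]@c; return q[:2]/q[2]
def ray(p,uv,z):
    T=np.linalg.inv(p["world_to_cam"]); d=T[:3,:3]@np.linalg.inv(p["camera_matrix"])@np.r_[uv,1]; o=T[:3,3]
    return o+d*(z-o[2])/d[2]
def find(p,names):
    for n in names:
        for r in vision.find_in(p,n)[:4]:
            P=w(p,r["xyz"]); print(n,round(r["confidence"],2),P.round(0),pix(p,P).round(0))
E
python3 - <<'E'
from h import *
np.set_printoptions(suppress=True)
print(bot.get_obs())
for n in ("scene","top"):
    p=cap(n); save(p,n+"0.png",s=1.5); print(n,np.linalg.inv(p["world_to_cam"]).round(2).tolist(),p["camera_matrix"].tolist())
    find(p,["testbox","lid","lid_edge","ring_top","pinstand","pin","tray","tray_grip","tag0","spool","meter","driver"])
E
```

```text
{'time': 0.0, 'joint_positions': array([ 1.09599797,  0.34273954,  1.52498634, -0.00001317,  1.27537593,
       -0.14594379]), 'dq': array([-0.00059852,  0.00081206,  0.00122727,  0.00197691, -0.00074508,
        0.00151696]), 'tau': array([  0.00136803, -43.12545061, -24.42182064,   0.07189399,
         0.05602302,  -0.00013554]), 'tool_pos': array([169.33521766, 496.54545167, 234.04692112]), 'tcp_rot': array([-1.57229127,  0.00020701, -0.32885088]), 'contact_force': array([ 0.52803402, -0.2748499 ,  0.7885771 ]), 'moment': array([-0.00789074,  0.04567477, -0.03834126]), 'grip_width': 91.89482037785828}
scene [[-0.78, 0.33, -0.52, 1172.07], [0.62, 0.42, -0.66, 774.18], [-0.0, -0.84, -0.53, 685.24], [0.0, 0.0, 0.0, 1.0]] [[479.2275550824399, 0.0, 260.17694012625867], [0.0, 479.2275550824399, 198.91900171061894], [0.0, 0.0, 1.0]]
testbox 0.92 [617. -26.  48.] [235. 207.]
lid 0.88 [642. -24. 127.] [226. 182.]
lid 0.55 [664. -31. 194.] [215. 158.]
lid_edge 0.93 [642. -25. 130.] [226. 181.]
lid_edge 0.62 [663. -32. 194.] [215. 158.]
ring_top 0.54 [663. -35. 187.] [214. 160.]
ring_top 0.4
[... 829 characters left out ...]
tbox 0.62 [438. 107.  45.] [212. 240.]
testbox 0.48 [464. 299.  20.] [133. 231.]
lid 0.82 [637. -35. 150.] [273. 146.]
lid_edge 0.57 [632. -37. 149.] [274. 148.]
ring_top 0.17 [481. 284.   2.] [141. 224.]
pinstand 0.83 [ 469. -313.   40.] [386. 223.]
pin 0.55 [ 468. -320.   88.] [398. 223.]
tray 0.9 [484. 281.   3.] [142. 223.]
tray_grip 0.94 [477. 283.  -1.] [142. 225.]
tray_grip 0.4 [495. 256.  22.] [150. 217.]
tag0 0.72 [464. 298.  18.] [134. 231.]
tag0 0.55 [380. 351.  17.] [111. 267.]
spool 0.7 [ 469. -319.   88.] [397. 222.]
spool 0.58 [438. 107.  44.] [212. 240.]
meter 0.58 [727. 249.  34.] [153. 123.]
meter 0.21 [439. 105.  42.] [213. 240.]
driver 0.65 [ 759. -281.   24.] [364. 109.]
```

View pics/scene0.png

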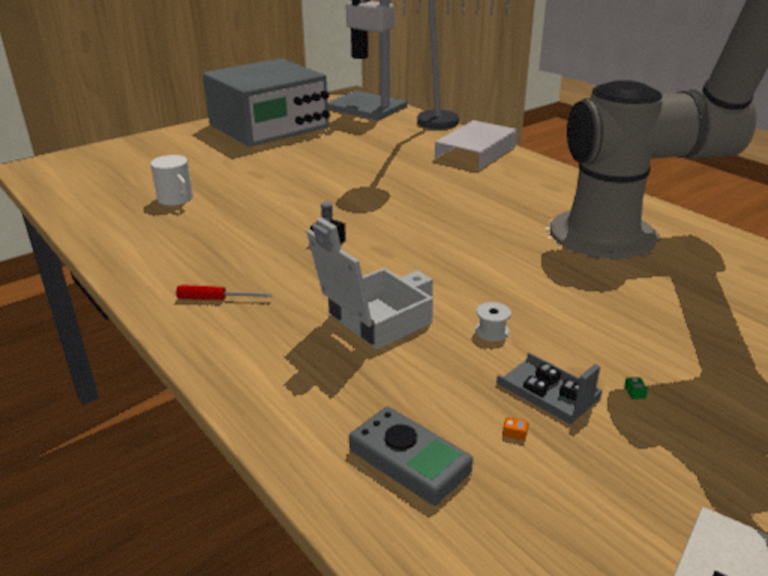

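View pics/top0.png

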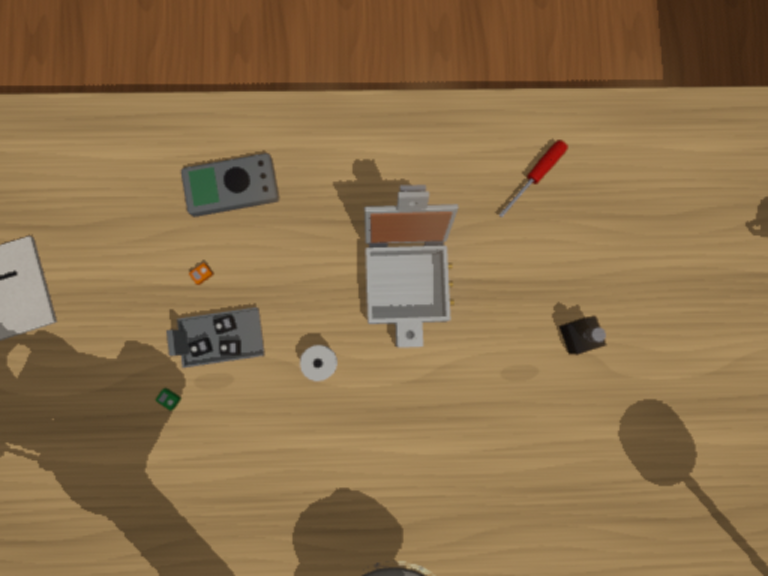

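The pictures show:
- **Tray:** top view (142,223), with the three black tags on it and its open end to the right, towards the box.
- **Look-alikes:** orange (134,181) and green (112,266) lie off the tray. The tags meant are the black ones on the tray, at (149,216), (134,231) and (153,231).

I'll confirm this in one enlarged montage, which will also give corner pixels.

```bash
python3 - <<'E'
from h import *
p=cap("top"); q=cap("scene")
def cr(p,x,y,w_,h_,s): return cv2.resize(p["img"][y:y+h_,x:x+w_,::-1],(w_*s,h_*s),interpolation=cv2.INTER_CUBIC)
a=cr(p,105,175,80,100,4)   # tray
b=cr(p,235,120,80,120,4)[:400]   # box
d=cr(p,365,200,40,50,4); 
e=cr(q,205,145,40,50,4)
im=np.hstack([a,cr(p,235,130,80,100,4),np.vstack([d,e])]); 
cv2.imwrite("pics/m1.png",im)
np.savez("cams.npz",top_w=p["world_to_cam"],top_k=p["camera_matrix"],sc_w=q["world_to_cam"],sc_k=q["camera_matrix"])
for n in ("tray","testbox","pin","pinstand","lid","tag0"):
  for P,nm in ((p,"top"),(q,"scene")):
    for r in vision.regions_of(P,n)[:3]:
        m=r["mask"].astype(np.uint8); 
        if m.sum()<10: continue
        (c,s,an)=cv2.minAreaRect(np.argwhere(m)[:,::-1].astype(np.float32)); print(n,nm,round(r["confidence"],2),m.sum(),np.round(c,1),np.round(s,1),round(an,1))
E
```

```text
tray top 0.94 1486 [142.7 225.2] [33.  64.3] 81.7
tray scene 0.92 1429 [368.7 250.8] [67.4 44.3] 29.6
testbox top 0.85 4939 [273.5 177. ] [108.  61.] 90.0
testbox top 0.27 50 [274.5 125. ] [ 4. 13.] 90.0
testbox scene 0.84 3706 [241.7 192.7] [99.9 59.5] 28.7
testbox scene 0.15 1380 [369.7 251.5] [66.  43.9] 29.7
pin top 0.48 153 [133.8 231.3] [10.4 15.2] 71.6
pin scene 0.51 73 [217.5 139.5] [11.  7.] 90.0
pin scene 0.26 478 [328.1 213. ] [21.3 24.5] 4.4
pinstand top 0.83 449 [387.6 223.7] [22.5 25.4] 74.1
pinstand top 0.58 68 [274.5 125. ] [15.  4.] 0.0
pinstand scene 0.52 68 [226.9 151.8] [15.7  6.3] 63.4
pinstand scene 0.48 360 [148.4 194.8] [61.2  9.1] 2.7
lid top 0.92 1650 [274. 142.] [38. 60.] 90.0
lid top 0.46 2107 [153.4 122.6] [35.  63.3] 80.7
lid top 0.42 74 [275.5 124.5] [ 5. 15.] 90.0
lid scene 0.96 1487 [226.4 181.3] [75.2 28.4] 74.9
lid scene 0.38 1394 [365.8 258. ] [70.5 41.7] 9.0
tag0 top 0.67 143 [153.  231.5] [ 9. 14.] 90.0
tag0 top 0.61 158 [149.6 215.8] [11.4 14.5] 71.6
tag0 top 0.52 161 [111.8 265.7] [13.9 11.9] 33.7
tag0 scene 0.77 171 [343.4 284.8] [14.6 11.7] 8.1
tag0 scene 0.64 173 [423.6 257.7] [16.1 12.1] 63.4
tag0 scene 0.57 158 [357.5 256.5] [15.7 11.2] 26.6
```

View pics/m1.png

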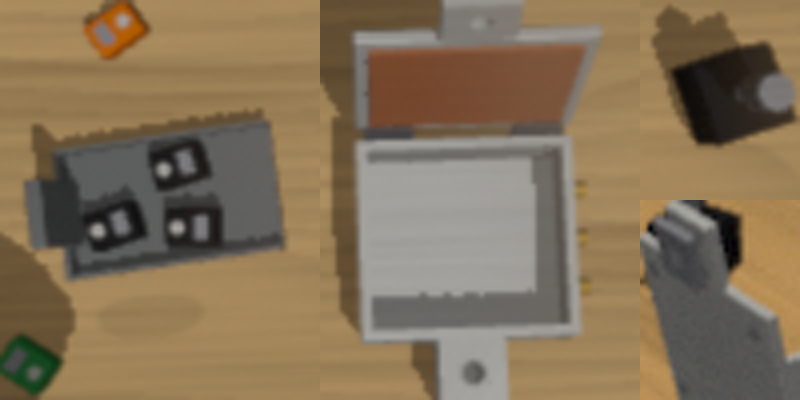

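```bash
python3 - <<'E'
from h import *
c=np.load("cams.npz"); p=dict(world_to_cam=c["top_w"],camera_matrix=c["top_k"]); s=dict(world_to_cam=c["sc_w"],camera_matrix=c["sc_k"])
def quad(px,off,z,t):
    P=[ray(p,(x/4+off[0],y/4+off[1]),z)[:2] for x,y in px]; P=np.array(P)
    e=np.roll(P,-1,0)-P; print(t,P.round(1).tolist(),"ctr",P.mean(0).round(1),"len",np.linalg.norm(e,axis=1).round(1),"ang",np.arctan2(e[:,1],e[:,0]).round(3))
quad([(55,150),(268,120),(284,245),(68,278)],(105,175),16,"tray")
quad([(26,180),(47,178),(50,247),(31,248)],(105,175),70,"grip")
quad([(357,138),(570,136),(580,334),(365,340)],(155,130),50,"box")
print("hole",ray(p,(474/4+155,373/4+130),50))
print("pintop",ray(p,(775/4+205,92/4+200),86))
quad([(674,66),(768,44),(797,122),(700,145)],(205,200),40,"stand")
print("pin scene head c",ray(s,(217.5,139.5),71))
E
```

```text
tray [[508.8, 334.8], [524.4, 206.0], [448.2, 196.2], [431.4, 325.7]] ctr [478.2 265.7] len [129.7  76.9 130.5  77.9] ang [-1.45  -3.013  1.699  0.118]
grip [[489.1, 332.1], [489.9, 320.3], [450.8, 317.8], [450.5, 328.5]] ctr [470.1 324.7] len [11.9 39.2 10.7 38.7] ang [-1.497 -3.08   1.6    0.093]
box [[615.8, 27.0], [614.8, -101.4], [495.4, -103.1], [494.6, 24.6]] ctr [555.1 -38.2] len [128.4 119.4 127.8 121.2] ang [-1.579 -3.127  1.577  0.02 ]
hole [473.72625127 -39.38183018  50.        ]
pintop [ 467.255269   -323.72975697   86.        ]
stand [[484.7, -282.8], [496.8, -341.2], [449.4, -355.8], [437.0, -295.8]] ctr [ 467.  -318.9] len [59.6 49.6 61.3 49.4] ang [-1.367 -2.843  1.774  0.266]
pin scene head c [ 464.35488178 -326.44366565   71.        ]
```

arm_command(
  deltas=[
    [0,0,0,-8.57],
    [0,0,0,-8.57],
    [0,0,0,-8.57],
    [0.035,0.011,-0.026,0],
    [0.035,0.011,-0.026,0],
  ],
  claw=60,
)

```text
time: 2.5
tool_pos: [245.4, 453.8, 212.8]
tcp_rot: [-1.57, -0.001, 0.123]
contact_force: [1.0, 0.3, -0.6]
grip_width: 70.1
```

arm_command(
  deltas=[
    [0.035,0.011,-0.026,0],
    [0.035,0.011,-0.026,0],
    [0.035,0.011,-0.026,0],
    [0.035,0.011,-0.026,0],
    [0.035,0.011,-0.026,0],
  ],
)

```text
time: 3.0
tool_pos: [436.0, 344.5, 157.4]
tcp_rot: [-1.571, -0.0, 0.12]
contact_force: [0.3, 1.0, -0.0]
grip_width: 70.2
```

arm_command(
  deltas=[
    [0.03,0.01,-0.02,0],
    [0,0,0,0],
  ],
)

```text
time: 3.2
tool_pos: [469.9, 326.5, 146.1]
tcp_rot: [-1.572, 0.0, 0.115]
contact_force: [-1.1, 0.2, 0.5]
grip_width: 70.2
```

arm_command(
  deltas=[
    [0,0.04,0,0],
    [0,0.04,0,0],
    [0,0.021,0,0],
    [0,0,0,0],
  ],
)

```text
time: 3.6
tool_pos: [464.2, 328.7, 43.9]
tcp_rot: [-1.573, 0.006, 0.12]
contact_force: [-0.3, 0.1, -0.2]
grip_width: 70.2
```

arm_command(
  deltas=[
    [0,0,0,0],
    [0,0,0,0],
    [0,0,0,0],
    [0,0,0,0],
    [0,0,0,0],
  ],
  claw=255,
)

```text
time: 4.1
tool_pos: [467.0, 329.4, 47.5]
tcp_rot: [-1.57, -0.001, 0.12]
contact_force: [-0.5, -0.5, -0.2]
grip_width: 35.1
```

arm_command(
  deltas=[
    [0,0,0,0],
    [0,0,0,0],
  ],
)

```text
time: 4.3
tool_pos: [466.8, 329.2, 46.8]
tcp_rot: [-1.571, -0.0, 0.12]
contact_force: [-0.0, -0.1, -0.1]
grip_width: 19.1
```

arm_command(
  deltas=[
    [0,0,0,0],
    [0,0,0,0],
    [0,0,0,0],
  ],
)

```text
time: 4.6
tool_pos: [466.7, 329.2, 46.7]
tcp_rot: [-1.571, 0.0, 0.12]
contact_force: [-0.1, -1.1, 1.0]
grip_width: 9.9
```

arm_command(
  deltas=[
    [0,-0.01,0,0],
    [0,-0.02,0,0],
    [0,-0.02,0,0],
    [0,-0.02,0,0],
    [0,-0.02,0,0],
  ],
)

```text
time: 5.1
tool_pos: [466.4, 329.2, 137.9]
tcp_rot: [-1.571, 0.0, 0.12]
contact_force: [0.8, 0.4, -2.9]
grip_width: 9.7
```

```bash
python3 - <<'E'
from h import *
o=bot.get_obs(); print({k:np.round(v,2) for k,v in o.items()})
p=cap("scene"); save(p,"lift.png",(300,170,460,290),4)
E
```

```text
{'time': np.float64(5.1), 'joint_positions': array([ 0.48,  0.52,  1.53,  0.  ,  1.1 , -1.21]), 'dq': array([-0.  , -0.23, -0.22, -0.  ,  0.45,  0.  ]), 'tau': array([  0.05, -49.91, -22.06,  -0.1 ,  -0.42,   0.  ]), 'tool_pos': array([466.43, 329.22, 137.86]), 'tcp_rot': array([-1.57,  0.  ,  0.12]), 'contact_force': array([ 0.77,  0.36, -2.85]), 'moment': array([0.18, 0.02, 0.01]), 'grip_width': np.float64(9.66)}
```

View pics/lift.png

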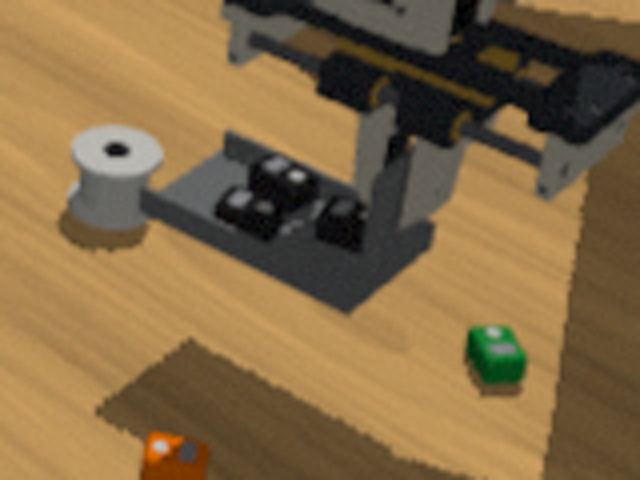

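arm_command(
  deltas=[
    [0,0,0,3],
    [0,0,0,3],
    [0.003,0,-0.01,0],
    [0.005,0,-0.02,0],
    [0.006,0,-0.022,0],
  ],
)

```text
time: 5.65
tool_pos: [481.3, 276.6, 136.3]
tcp_rot: [-1.571, 0.001, 0.018]
contact_force: [0.2, -0.7, -2.2]
grip_width: 9.6
```

arm_command(
  deltas=[
    [0.006,0,-0.022,0],
    [0.006,0,-0.022,0],
    [0.006,0,-0.022,0],
    [0.006,0,-0.022,0],
    [0.006,0,-0.022,0],
  ],
)

```text
time: 6.15
tool_pos: [513.2, 166.3, 136.4]
tcp_rot: [-1.571, 0.001, 0.017]
contact_force: [0.1, 1.3, -3.0]
grip_width: 9.6
```

arm_command(
  deltas=[
    [0.006,0,-0.022,0],
    [0.006,0,-0.022,0],
    [0.006,0,-0.022,0],
    [0.004,0,-0.015,0],
    [0.003,0,-0.01,0],
  ],
)

```text
time: 6.65
tool_pos: [539.6, 75.8, 136.5]
tcp_rot: [-1.571, 0.0, 0.015]
contact_force: [-0.4, 0.2, -3.2]
grip_width: 9.8
```

arm_command(
  deltas=[
    [0.002,0,-0.006,0],
    [0,0,0,0],
    [0,0,0,0],
  ],
)

```text
time: 6.95
tool_pos: [541.4, 71.9, 136.7]
tcp_rot: [-1.57, 0.0, 0.016]
contact_force: [-0.1, -0.3, -3.3]
grip_width: 9.5
```

```bash
python3 - <<'E'
from h import *
p=cap("scene"); q=cap("top")
a=cv2.resize(p["img"][120:260,180:340,::-1],(400,350)); b=cv2.resize(q["img"][110:250,190:350,::-1],(400,350))
cv2.imwrite("pics/over.png",np.hstack([a,b]))
E
```

```text
(no output)
```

View pics/over.png

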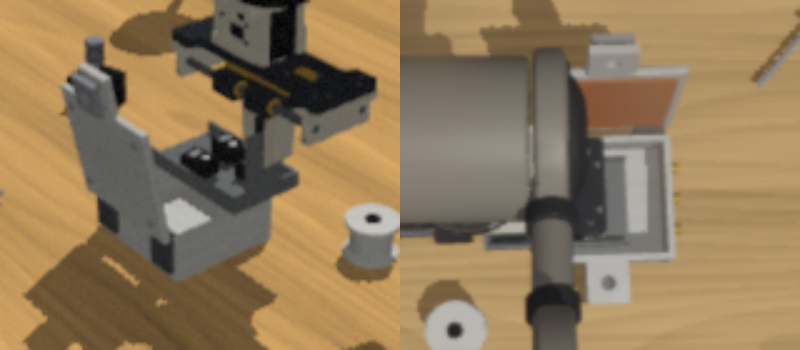

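arm_command(
  deltas=[
    [0.002,0.01,-0.005,0],
    [0.001,0.01,-0.004,0],
    [0,0.01,0,0],
    [0,0.006,0,0],
    [0,0.002,0,0],
  ],
)

```text
time: 7.55
tool_pos: [544.1, 62.4, 97.4]
tcp_rot: [-1.571, 0.002, 0.015]
contact_force: [0.2, 0.0, -3.2]
grip_width: 9.7
```

arm_command(
  deltas=[
    [0,0,0,0],
    [0,0,0,0],
  ],
)

```text
time: 7.75
tool_pos: [545.0, 62.5, 98.9]
tcp_rot: [-1.571, -0.001, 0.015]
contact_force: [-0.6, 0.2, -2.1]
grip_width: 10.0
```

arm_command(
  deltas=[
    [0,0.001,0,0],
    [0,0.001,0,0],
    [0,0,0,0],
  ],
)

```text
time: 8.05
tool_pos: [544.8, 62.4, 96.8]
tcp_rot: [-1.571, -0.0, 0.015]
contact_force: [0.1, -0.1, -2.5]
grip_width: 9.7
```

arm_command(
  deltas=[
    [0,0.001,0,0],
    [0,0,0,0],
  ],
)

```text
time: 8.25
tool_pos: [545.0, 62.5, 96.7]
tcp_rot: [-1.571, -0.001, 0.015]
contact_force: [-2.6, 0.5, 5.9]
grip_width: 9.7
```

arm_command(
  deltas=[
    [0,0,0,0],
    [0,0,0,0],
    [0,0,0,0],
    [0,0,0,0],
  ],
  claw=195,
)

```text
time: 8.65
tool_pos: [544.9, 62.3, 95.7]
tcp_rot: [-1.571, -0.0, 0.015]
contact_force: [0.7, -0.3, -0.3]
grip_width: 21.4
```

```bash
python3 - <<'E'
from h import *
p=cap("scene"); save(p,"tip1.png",(190,120,330,260),3)
E
```

```text
(no output)
```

View pics/tip1.png

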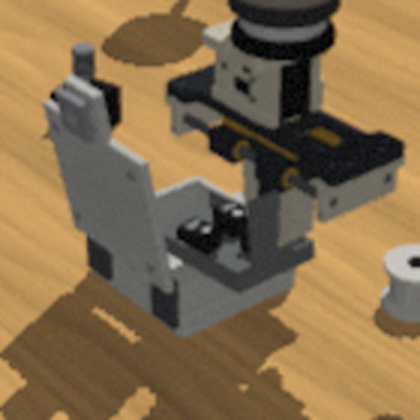

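The tray rocked on the wall with its open end dropping into the box, as planned. I'll open the jaws further.

arm_command(
  deltas=[
    [0,0,0,0],
    [0,0,0,0],
    [0,0,0,0],
    [0,0,0,0],
    [0,0,0,0],
  ],
  claw=120,
)

```text
time: 9.2
tool_pos: [544.8, 62.4, 95.7]
tcp_rot: [-1.571, -0.0, 0.015]
contact_force: [0.5, 0.2, -0.5]
grip_width: 47.9
```

arm_command(
  deltas=[
    [0,0,-0.002,0],
    [0,0,-0.002,0],
    [0,0,-0.002,0],
    [0,0,-0.002,0],
    [0,0,0,0],
  ],
)

```text
time: 9.7
tool_pos: [544.9, 54.1, 95.7]
tcp_rot: [-1.571, -0.0, 0.015]
contact_force: [0.3, -0.9, 0.3]
grip_width: 48.9
```

```bash
python3 - <<'E'
from h import *
p=cap("scene"); q=cap("top")
a=cv2.resize(p["img"][120:260,190:330,::-1],(400,400)); b=cv2.resize(q["img"][130:230,230:330,::-1],(400,400))
cv2.imwrite("pics/tip2.png",np.hstack([a,b]))
E
```

```text
(no output)
```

View pics/tip2.png

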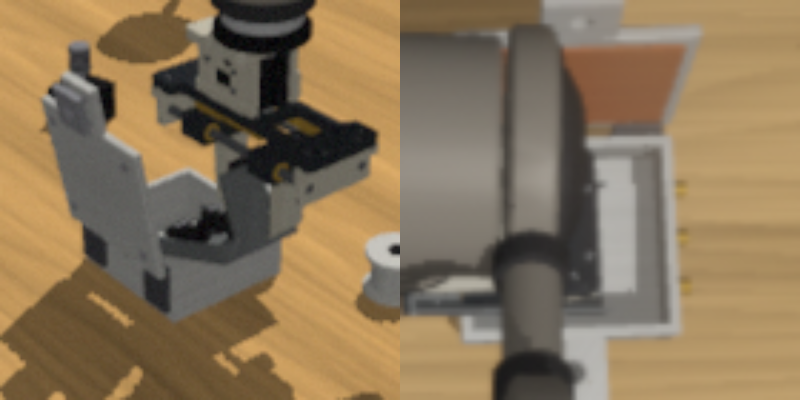

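arm_command(
  deltas=[
    [0,0,-0.003,0],
    [0,0,-0.003,0],
    [0,0,-0.003,0],
    [0,0,-0.003,0],
    [0,0,0,0],
  ],
)

```text
time: 10.3
tool_pos: [545.0, 41.9, 95.6]
tcp_rot: [-1.571, 0.0, 0.015]
contact_force: [-0.4, -0.2, -1.0]
grip_width: 48.3
```

```bash
python3 - <<'E'
from h import *
p=cap("scene"); q=cap("top")
a=cv2.resize(p["img"][120:260,190:330,::-1],(400,400)); b=cv2.resize(q["img"][130:230,230:330,::-1],(400,400))
cv2.imwrite("pics/tip3.png",np.hstack([a,b]))
find(p,["tag0"]); find(q,["tag0"])
E
```

```text
tag0 0.71 [391. 358.  20.] [424. 258.]
tag0 0.66 [545. -18.  43.] [261. 200.]
tag0 0.47 [586. 305.  20.] [344. 283.]
tag0 0.18 [633. -21.  60.] [231. 206.]
tag0 0.69 [377. 349.  18.] [111. 268.]
tag0 0.51 [584. 301.  20.] [133. 181.]
tag0 0.49 [644. -63. 172.] [287. 140.]
tag0 0.43 [611. -82.  51.] [290. 166.]
```

View pics/tip3.png

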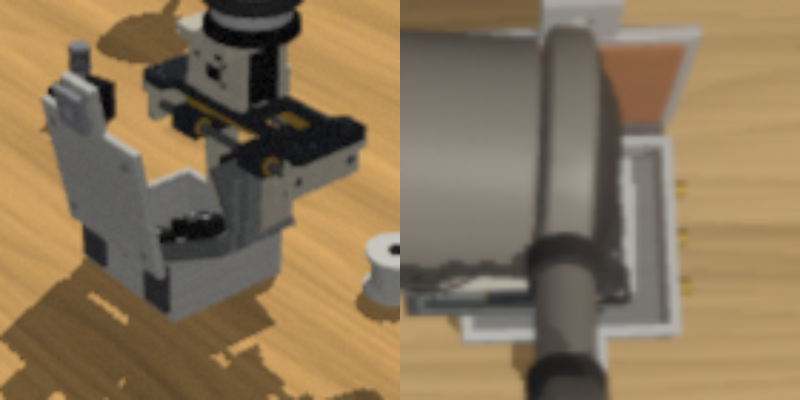

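arm_command(
  deltas=[
    [0,0,-0.003,0],
    [0,0,-0.003,0],
    [0,0,-0.002,0],
    [0,0,0,0],
  ],
  claw=165,
)

```text
time: 10.9
tool_pos: [545.2, 34.1, 95.7]
tcp_rot: [-1.571, 0.0, 0.015]
contact_force: [0.4, 0.3, -0.2]
grip_width: 32.6
```

arm_command(
  deltas=[
    [0,0,0.004,0],
    [0,0,0.004,0],
    [0,0,0.004,0],
    [0,0,0.004,0],
    [0,0,0,0],
  ],
)

```text
time: 11.4
tool_pos: [544.9, 51.2, 95.8]
tcp_rot: [-1.571, -0.0, 0.016]
contact_force: [0.1, -0.2, -0.5]
grip_width: 32.3
```

```bash
python3 - <<'E'
from h import *
p=cap("scene"); q=cap("top")
a=cv2.resize(p["img"][150:230,220:300,::-1],(400,400),interpolation=cv2.INTER_CUBIC); b=cv2.resize(q["img"][130:230,230:330,::-1],(400,400))
cv2.imwrite("pics/tip4.png",np.hstack([a,b]))
E
```

```text
(no output)
```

View pics/tip4.png

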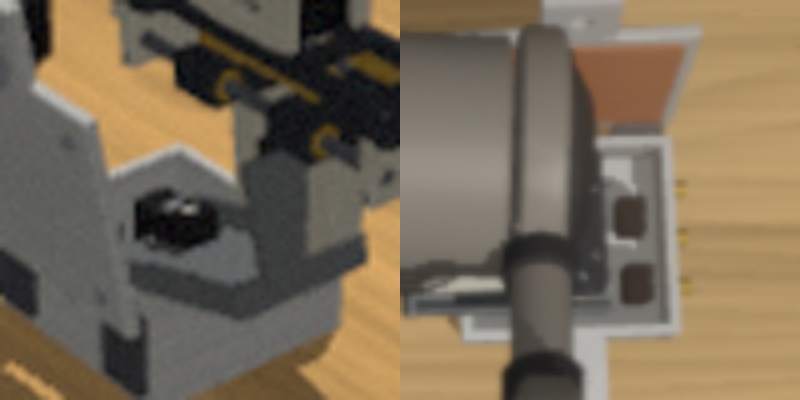

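arm_command(
  deltas=[
    [0,0,-0.004,0],
    [0,0,-0.004,0],
    [0,0,-0.004,0],
    [0,0,-0.004,0],
    [0,0,0,0],
  ],
)

```text
time: 12.0
tool_pos: [545.2, 33.7, 95.7]
tcp_rot: [-1.571, 0.0, 0.014]
contact_force: [1.0, -0.2, -0.5]
grip_width: 32.2
```

arm_command(
  deltas=[
    [0,0,0,0],
    [0,0,0.004,0],
    [0,0,0.004,0],
    [0,0,0.004,0],
    [0,0,0.004,0],
  ],
)

```text
time: 12.5
tool_pos: [544.9, 51.0, 95.7]
tcp_rot: [-1.571, 0.0, 0.016]
contact_force: [-0.5, -0.0, -0.3]
grip_width: 32.2
```

```bash
python3 - <<'E'
from h import *
for n in ("scene","top"):
  p=cap(n); im=p["img"].max(2)
  find(p,["tag0"])
  for r in vision.regions_of(p,"tag0"):
    m=r["mask"]; ys,xs=np.nonzero(m); print(round(r["confidence"],2),m.sum(),xs.min(),xs.max(),ys.min(),ys.max())
  a=(p["img"][150:230,220:300,::-1] if n=="scene" else p["img"][150:220,250:320,::-1]); cv2.imwrite("pics/t5%s.png"%n,cv2.resize(a,(400,400),interpolation=cv2.INTER_CUBIC))
E
```

```text
tag0 0.65 [586. 303.  18.] [343. 283.]
tag0 0.6 [387. 356.  15.] [424. 258.]
tag0 0.5 [547. -46.  50.] [253. 193.]
0.78 172 336 351 279 291
0.45 199 417 431 250 266
tag0 0.75 [620. -71.  57.] [285. 161.]
tag0 0.59 [566. -77.  33.] [287. 185.]
tag0 0.56 [379. 351.  19.] [110. 267.]
tag0 0.44 [587. 300.  18.] [133. 180.]
0.64 165 105 120 258 272
0.58 103 128 140 177 187
0.47 75 285 293 196 205
```

arm_command(
  deltas=[
    [0,0,0.004,0],
    [0,0,0.004,0],
    [0,0,0,0],
    [0,0,0,0],
    [0,0,0,0],
  ],
  claw=255,
)

```text
time: 13.3
tool_pos: [544.7, 58.5, 95.6]
tcp_rot: [-1.571, 0.0, 0.015]
contact_force: [-0.3, 0.3, -1.8]
grip_width: 9.9
```

arm_command(
  deltas=[
    [0,0,0,0],
    [0,0,0,0],
    [0,0,0,0],
    [0,0,0,0],
    [0,0,0,0],
  ],
)

```text
time: 13.8
tool_pos: [544.8, 58.4, 95.7]
tcp_rot: [-1.571, 0.0, 0.015]
contact_force: [0.2, 0.4, -1.4]
grip_width: 9.9
```

```bash
python3 - <<'E'
from h import *
p=cap("scene"); find(p,["tag0"])
cv2.imwrite("pics/t6.png",cv2.resize(p["img"][130:250,200:320,::-1],(600,600),interpolation=cv2.INTER_CUBIC))
q=cap("top"); find(q,["tag0"])
cv2.imwrite("pics/t6.png",np.hstack([cv2.resize(p["img"][150:230,220:300,::-1],(400,400),interpolation=cv2.INTER_CUBIC),cv2.resize(q["img"][150:220,250:320,::-1],(400,400),interpolation=cv2.INTER_CUBIC)]))
E
```

```text
tag0 0.67 [390. 356.  14.] [423. 259.]
tag0 0.62 [544. -51.  72.] [253. 184.]
tag0 0.45 [584. 305.  19.] [344. 283.]
tag0 0.64 [585. 299.  19.] [134. 181.]
tag0 0.61 [567. -81.  38.] [289. 185.]
tag0 0.58 [521. -79.  41.] [289. 203.]
tag0 0.51 [386. 352.  20.] [110. 264.]
```

View pics/t6.png

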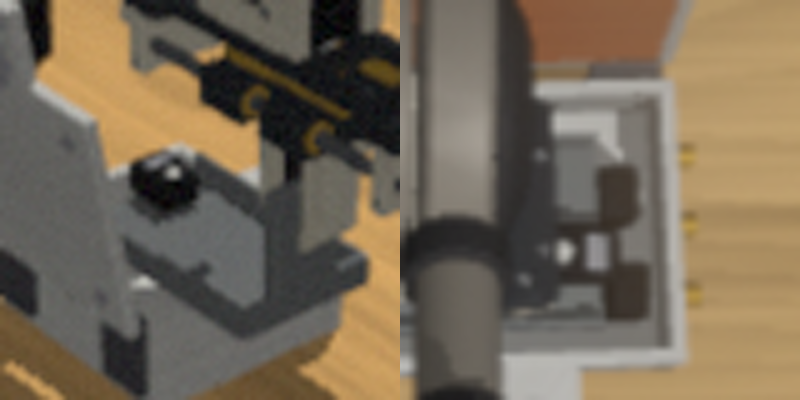

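Two tags are in the box, against the -y wall. The third is still on the tray near its open edge (scene crop (165,185)), with those two blocking its way. I'll lift the tray clear, back it off and flick the last tag off into the free part of the box.

arm_command(
  deltas=[
    [0,-0.002,0,0],
    [0,-0.003,0,0],
    [0,-0.003,0,0],
    [0,0,0.004,0],
    [0,0,0.01,0],
  ],
)

```text
time: 14.5
tool_pos: [544.8, 72.4, 103.9]
tcp_rot: [-1.571, -0.0, 0.014]
contact_force: [-0.0, 0.3, -1.8]
grip_width: 9.8
```

arm_command(
  deltas=[
    [0,0,0.016,0],
    [0,0,0.022,0],
    [0,0,0.024,0],
    [0,0,0.022,0],
    [0,0,0.018,0],
  ],
)

```text
time: 15.0
tool_pos: [542.5, 177.0, 103.5]
tcp_rot: [-1.57, 0.0, 0.016]
contact_force: [0.2, 0.1, -1.3]
grip_width: 9.6
```

arm_command(
  deltas=[
    [0,0,0.013,0],
    [0,0,0.009,0],
    [0,0,0.006,0],
    [0,0,0.003,0],
    [0,0,0,0],
  ],
)

```text
time: 15.5
tool_pos: [542.6, 205.4, 103.7]
tcp_rot: [-1.571, 0.0, 0.015]
contact_force: [-0.1, -0.3, -1.3]
grip_width: 9.6
```

```bash
python3 - <<'E'
from h import *
for n in ("scene","top"): p=cap(n); find(p,["tag0","tray"])
E
```

```text
tag0 0.71 [388. 356.  15.] [424. 258.]
tag0 0.51 [542.  99.  79.] [293. 207.]
tag0 0.41 [532. -76.  24.] [251. 195.]
tray 0.64 [554. 157.  62.] [307. 227.]
tray 0.17 [617. -24.  46.] [236. 208.]
tag0 0.6 [540.  90.  80.] [217. 195.]
tag0 0.55 [526. -77.  39.] [288. 201.]
tag0 0.49 [565. -77.  34.] [287. 186.]
tag0 0.26 [667. -35. 208.] [275. 124.]
tray 0.96 [539. 114.  64.] [207. 196.]
tray 0.65 [ 758. -279.   23.] [363. 109.]
```

arm_command(
  deltas=[
    [0,0,-0.005,0],
    [0,0,-0.01,0],
    [0,0,-0.017,0],
    [0,0,-0.024,0],
    [0,0,-0.03,0],
  ],
)

```text
time: 16.3
tool_pos: [543.7, 117.9, 103.7]
tcp_rot: [-1.571, -0.0, 0.016]
contact_force: [0.4, -0.3, -2.3]
grip_width: 9.8
```

arm_command(
  deltas=[
    [0,0,-0.03,0],
    [0,0,0.045,0],
    [0,0,0.05,0],
    [0,0,0.03,0],
    [0,0,0,0],
  ],
)

```text
time: 16.8
tool_pos: [542.3, 216.4, 103.8]
tcp_rot: [-1.57, -0.001, 0.018]
contact_force: [-0.7, 0.0, -1.6]
grip_width: 9.5
```

```bash
python3 - <<'E'
from h import *
a=[]
for n in ("scene","top"): p=cap(n); find(p,["tag0"]); a.append(cv2.resize(p["img"][120:250,190:320,::-1] if n=="scene" else p["img"][120:250,170:300,::-1],(400,400),interpolation=cv2.INTER_CUBIC))
cv2.imwrite("pics/t7.png",np.hstack(a))
E
```

```text
tag0 0.7 [389. 355.  17.] [423. 257.]
tag0 0.63 [542. -40.  21.] [257. 203.]
tag0 0.54 [587. 307.  16.] [344. 285.]
tag0 0.49 [536. -50.  24.] [276. 198.]
tag0 0.46 [525. -80.  40.] [289. 202.]
```

The networks now put the third tag inside the box (542,-40,21). I'll set the tray down here, where the bench is free.

arm_command(
  deltas=[
    [0,0.02,0,0],
    [0,0.02,0,0],
    [0,0.01,0,0],
    [0,0.004,0,0],
    [0,0.002,0,0],
  ],
)

```text
time: 17.5
tool_pos: [542.8, 213.8, 47.8]
tcp_rot: [-1.571, -0.0, 0.014]
contact_force: [-0.4, 0.6, -1.7]
grip_width: 9.7
```

arm_command(
  deltas=[
    [0,0.001,0,0],
    [0,0,0,0],
  ],
)

```text
time: 17.7
tool_pos: [542.9, 214.4, 47.4]
tcp_rot: [-1.57, -0.001, 0.015]
contact_force: [0.5, 1.1, -1.4]
grip_width: 9.8
```

arm_command(
  deltas=[
    [0,0.001,0,0],
    [0,0.0005,0,0],
    [0,0,0,0],
  ],
)

```text
time: 18.0
tool_pos: [542.6, 214.5, 45.5]
tcp_rot: [-1.571, -0.001, 0.015]
contact_force: [0.8, 0.4, -1.0]
grip_width: 10.0
```

arm_command(
  deltas=[
    [0,0,0,0],
    [0,0,0,0],
    [0,0,0,0],
    [0,0,0,0],
  ],
  claw=150,
)

```text
time: 18.4
tool_pos: [542.5, 214.4, 45.3]
tcp_rot: [-1.571, -0.0, 0.015]
contact_force: [-0.4, 0.1, -0.8]
grip_width: 36.1
```

arm_command(
  deltas=[
    [0,-0.02,0,0],
    [0,-0.045,0,0],
    [0,-0.045,0,0],
    [0,-0.045,0,0],
    [0,-0.045,0,0],
  ],
)

```text
time: 18.9
tool_pos: [542.1, 214.3, 247.2]
tcp_rot: [-1.571, -0.0, 0.015]
contact_force: [1.0, 0.1, -1.2]
grip_width: 37.9
```

arm_command(
  deltas=[
    [0.019,0,-0.037,0],
    [0.019,0,-0.037,0],
    [0.019,0,-0.037,0],
    [0.019,0,-0.037,0],
    [0.019,0,-0.037,0],
  ],
  claw=255,
)

```text
time: 19.4
tool_pos: [640.8, 29.3, 245.3]
tcp_rot: [-1.571, -0.0, 0.015]
contact_force: [-0.4, -0.5, 0.2]
grip_width: 2.8
```

arm_command(
  deltas=[
    [0.019,0,-0.037,0],
    [0.019,0,-0.037,0],
    [0.019,0,-0.037,0],
    [0,0,0,0],
  ],
)

```text
time: 19.8
tool_pos: [700.0, -84.8, 243.5]
tcp_rot: [-1.572, 0.001, 0.01]
contact_force: [-0.9, 0.6, -1.1]
grip_width: 0.1
```

```bash
python3 - <<'E'
from h import *
a=[]
for n in ("scene","top"):
  p=cap(n); find(p,["tag0","lid","tray"]); a.append(cv2.resize(p["img"][130:260,210:360,::-1] if n=="scene" else p["img"][120:250,170:320,::-1],(400,347),interpolation=cv2.INTER_CUBIC))
cv2.imwrite("pics/t8.png",np.hstack(a))
E
```

```text
tag0 0.72 [388. 356.  17.] [424. 258.]
tag0 0.64 [584. 303.  17.] [344. 283.]
tag0 0.47 [536. -44.  21.] [257. 202.]
lid 0.62 [641. -25. 127.] [226. 182.]
tray 0.78 [551. 168.   5.] [309. 249.]
tag0 0.71 [588. 301.  18.] [133. 180.]
tag0 0.52 [378. 347.  22.] [112. 267.]
lid 0.71 [634.  16. 131.] [249. 150.]
tray 0.61 [550. 162.  -0.] [191. 195.]
```

View pics/t8.png

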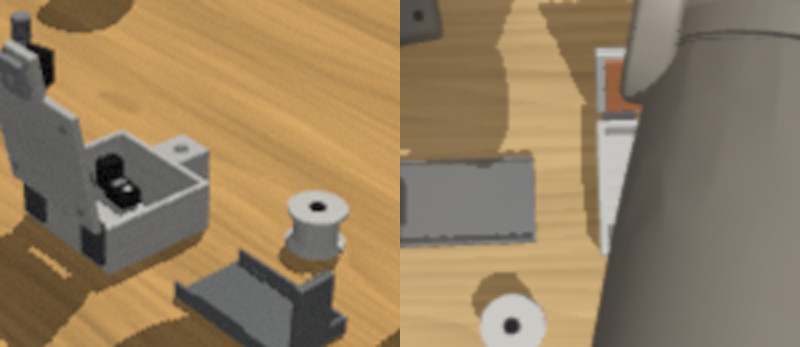

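arm_command(
  deltas=[
    [0,0.025,0.005,0],
    [0,0.025,0,0],
    [0,0.025,0,0],
    [0,0,0,0],
  ],
)

```text
time: 20.6
tool_pos: [696.8, -73.0, 166.4]
tcp_rot: [-1.569, 0.007, 0.016]
contact_force: [0.0, 0.3, -0.1]
grip_width: 0.6
```

arm_command(
  deltas=[
    [-0.015,0,0,0],
    [-0.015,0,0,0],
    [-0.01,0,0,0],
    [-0.01,0,0,0],
    [-0.01,0,0,0],
  ],
)

```text
time: 21.1
tool_pos: [639.6, -75.0, 172.7]
tcp_rot: [-1.572, -0.004, 0.016]
contact_force: [1.2, -0.2, 0.5]
grip_width: 0.2
```

arm_command(
  deltas=[
    [-0.01,0,0,0],
    [-0.01,0,0,0],
    [-0.01,0,0,0],
    [-0.008,0,0,0],
    [0,0,0,0],
  ],
)

```text
time: 21.6
tool_pos: [600.6, -75.6, 171.6]
tcp_rot: [-1.571, -0.001, 0.015]
contact_force: [-0.3, -0.0, 0.5]
grip_width: 0.5
```

arm_command(
  deltas=[
    [0,-0.03,0,0],
    [0,-0.03,0,0],
    [0,0,0,0],
    [0,0,-0.04,0],
    [0,0,-0.04,0],
  ],
  claw=115,
)

```text
time: 22.1
tool_pos: [602.6, -155.6, 230.5]
tcp_rot: [-1.571, -0.001, 0.018]
contact_force: [1.1, 0.0, -0.6]
grip_width: 35.8
```

arm_command(
  deltas=[
    [-0.026,0.01,-0.033,0],
    [-0.026,0.01,-0.033,0],
    [-0.026,0.01,-0.033,0],
    [-0.03,0.01,-0.033,0],
    [-0.03,0.01,-0.033,0],
  ],
)

```text
time: 22.6
tool_pos: [465.6, -323.9, 179.6]
tcp_rot: [-1.571, -0.0, 0.016]
contact_force: [-0.3, -0.2, 0.6]
grip_width: 50.3
```

```bash
python3 - <<'E'
from h import *
print(bot.get_obs()["tool_pos"])
for n in ("scene","top"):
  p=cap(n); find(p,["lid","ring_top","pin"])
  for r in vision.regions_of(p,"pin")[:2]:
    ys,xs=np.nonzero(r["mask"]); print(round(r["confidence"],2),len(xs),xs.mean(),ys.mean(),xs.min(),xs.max(),ys.min(),ys.max())
  cv2.imwrite("pics/l_%s.png"%n,p["img"][:,:,::-1])
E
```

```text
[ 465.64292881 -323.94557159  179.58178641]
lid 0.66 [550. -31.  57.] [256. 194.]
ring_top 0.73 [554. 165.   7.] [308. 248.]
pin 0.53 [ 472. -313.   74.] [218. 141.]
pin 0.44 [570. -20.  56.] [252. 198.]
0.52 79 217.60759493670886 139.54430379746836 214 221 134 148
lid 0.57 [552. -38.  58.] [272. 190.]
ring_top 0.56 [480. -38.  68.] [274. 220.]
```

arm_command(
  deltas=[
    [0,0.04,0,0],
    [0,0.04,0,0],
    [0,0.025,0,0],
    [0,0.012,0,0],
    [0,0,0,0],
  ],
)

```text
time: 23.6
tool_pos: [466.4, -321.9, 61.9]
tcp_rot: [-1.569, 0.002, 0.016]
contact_force: [0.2, -0.2, -1.2]
grip_width: 50.5
```

arm_command(
  deltas=[
    [0,0,0,0],
    [0,0,0,0],
    [0,0,0,0],
    [0,0,0,0],
    [0,0,0,0],
  ],
  claw=255,
)

```text
time: 24.1
tool_pos: [467.0, -323.2, 64.0]
tcp_rot: [-1.572, -0.001, 0.015]
contact_force: [-1.1, 0.4, 2.9]
grip_width: 21.6
```

```bash
python3 - <<'E'
from h import *
o=bot.get_obs(); print(o["tool_pos"],o["grip_width"],o["contact_force"])
E
```

```text
[ 466.99508297 -323.15939897   64.00496172] 21.62341413574894 [-1.08963533  0.35451142  2.8560293 ]
```

arm_command(
  deltas=[
    [0,-0.01,0,0],
    [0,-0.02,0,0],
    [0,-0.03,0,0],
    [0,-0.03,0,0],
    [0,0,0,0],
  ],
)

```text
time: 24.6
tool_pos: [468.3, -324.4, 158.0]
tcp_rot: [-1.576, -0.006, 0.015]
contact_force: [0.6, 0.4, -0.8]
grip_width: 21.6
```

```bash
python3 - <<'E'
from h import *
c=np.load("cams.npz")
for n,k in (("top","top"),("scene","sc")):
    p=dict(world_to_cam=c[k+"_w"],camera_matrix=c[k+"_k"])
    u=pix(p,(474,-39,69)); im=cv2.imread("pics/l_%s.png"%n); g=im.mean(2)
    x,y=np.round(u).astype(int); print(n,u); print(g[y-9:y+10,x-9:x+10].astype(int))
E
```

```text
top [273.96897244 222.98088383]
[[120 107 106 106 108 112 120 110 108 108 111 117 116 119 140 166 162 137
  136]
 [111 119 123 124 125 125 126 129 129 129 130 130 131 132 139 151 158 136
  133]
 [115 129 137 138 138 138 139 139 139 138 139 138 138 138 140 147 158 139
  135]
 [116 129 139 141 140 140 140 140 140 140 140 139 140 140 140 147 158 141
  136]
 [111 121 139 140 141 140 140 139 139 139 139 139 139 139 140 146 159 147
  139]
 [106 119 139 141 141 140 139 135 132 131 132 138 140 139 139 145 155 145
  136]
 [104 117 138 140 140 139 132 118 106 100 115 128 138 140 140 144 152 141
  131]
 [103 118 139 140 140 135 124 111  99  85  92 111 129 139 140 144 152 142
  133]
 [106 122 136 138 137 131 118 111 105  91  83  96 119 137 139 143 153 143
  135]
 [107 123 136 138 136 129 115 110 108  96  79  88 117 136 139 143 154 146
  137]
 [104 116 137 139 138 133 118 110 105  88  80  96 127 138 138 144 156 153
  141]
 [ 98 113 136 139 139 137 129 112 101  91  94 117 135 137 138 143 156 155
  143]
 [ 97 113 136 139 138 139 137 133 125 125 132 136 138 139 139 143 152 154
  142]
 [ 96 113 137 1
[... 1345 characters left out ...]
 119 105 105 101 102 119 131 130 125 116 111
  109]
 [154 137  95  79 101 116 129 133 129 125 124 130 133 127 110  97  87  85
   93]
 [130 128 102  78  78  83 103 122 134 136 131 123 113  94  85  75  86 121
  148]
 [ 92  90  92  89  86  82  80  90 109 113 107  94  84  77  82  85  93 135
  176]
 [150 133  93  94  91  90  85  79  77  87  78  76  84  89  93  91  93 111
  135]
 [176 169 138 103  96  96  94  84  79  76  84  90  89  95  93  96  98  97
   98]
 [176 178 170 156 133  94  93  94  89  89  93  98  96  92  95 100  99  98
   97]
 [175 176 175 177 170 153 134  93  92  94 105 113  99  99 101 101  99  94
   97]
 [174 174 174 173 177 178 173 146 124  91 111 112  99  96 100 100  98  97
   97]]
```

arm_command(
  deltas=[
    [0.001,0,0.02,0],
    [0.0015,0,0.04,0],
    [0.0015,0,0.04,0],
    [0.0015,0,0.04,0],
    [0.0015,0,0.04,0],
  ],
)

```text
time: 25.1
tool_pos: [470.2, -141.1, 152.8]
tcp_rot: [-1.57, 0.001, 0.015]
contact_force: [-0.3, 1.0, -0.7]
grip_width: 21.3
```

arm_command(
  deltas=[
    [0.0015,0,0.04,0],
    [0.0015,0,0.04,0],
    [0.001,0,0.025,0],
    [0,0,0,0],
    [0,0,0,0],
  ],
)

```text
time: 25.6
tool_pos: [473.1, -37.5, 153.0]
tcp_rot: [-1.571, 0.001, 0.017]
contact_force: [1.0, 0.5, -1.1]
grip_width: 21.5
```

```bash
python3 - <<'E'
from h import *
o=bot.get_obs(); print(o["tool_pos"].round(1),o["contact_force"].round(1),o["grip_width"])
a=[]
for n in ("scene","top"):
  p=cap(n)
  find(p,["pin","lid"])
  for r in vision.regions_of(p,"pin")[:2]:
    ys,xs=np.nonzero(r["mask"]); print(round(r["confidence"],2),len(xs),xs.min(),xs.max(),ys.min(),ys.max())
  if n=="scene": print("proj tip",pix(p,np.r_[o["tool_pos"][:2],o["tool_pos"][2]-54]),"hole",pix(p,(474.5,-39,69)))
  a.append(cv2.resize(p["img"][120:220,220:320,::-1] if n=="scene" else p["img"][150:250,225:325,::-1],(400,400),interpolation=cv2.INTER_CUBIC))
cv2.imwrite("pics/pin.png",np.hstack(a))
E
```

```text
[473.1 -37.5 153. ] [ 1.   0.5 -1.1] 21.472848529586905
pin 0.45 [478. -32. 144.] [278. 154.]
lid 0.88 [549. -33.  54.] [256. 194.]
0.59 101 275 280 141 167
proj tip [278.03895157 168.47878137] hole [277.03766747 178.66603218]
pin 0.39 [ 468. -317.   43.] [389. 223.]
lid 0.85 [601. -36.  59.] [271. 170.]
```

View pics/pin.png

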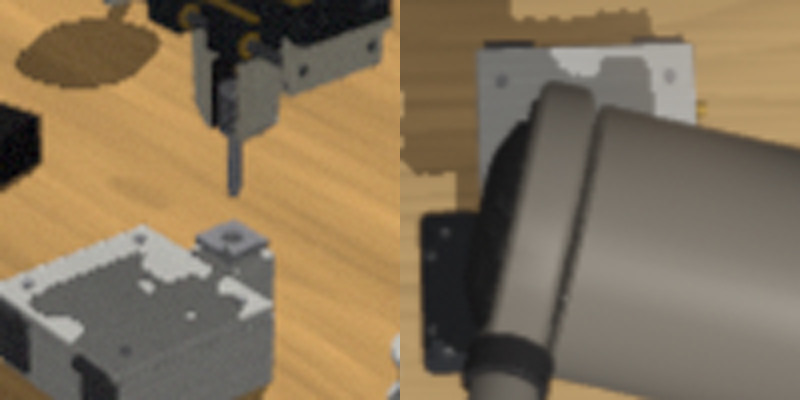

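arm_command(
  deltas=[
    [0.0014,0,-0.0015,0],
    [0,0.01,0,0],
    [0,0.01,0,0],
    [0,0.006,0,0],
    [0,0,0,0],
  ],
)

```text
time: 26.5
tool_pos: [473.9, -38.9, 125.8]
tcp_rot: [-1.57, 0.003, 0.015]
contact_force: [0.3, -0.3, -0.6]
grip_width: 21.3
```

arm_command(
  deltas=[
    [0,0.003,0,0],
    [0,0.003,0,0],
    [0,0.003,0,0],
    [0,0.003,0,0],
    [0,0.003,0,0],
  ],
)

```text
time: 27.0
tool_pos: [474.9, -38.8, 112.2]
tcp_rot: [-1.57, -0.001, 0.015]
contact_force: [1.1, 4.1, 1.2]
grip_width: 21.2
```

arm_command(
  deltas=[
    [0,0,0.001,0],
    [0,0,0,0],
  ],
)

```text
time: 27.2
tool_pos: [474.6, -38.3, 112.1]
tcp_rot: [-1.571, 0.0, 0.015]
contact_force: [0.5, 0.6, -1.1]
grip_width: 21.0
```

arm_command(
  deltas=[
    [0,0.004,0,0],
    [0,0.004,0,0],
    [0,0.004,0,0],
    [0,0,0,0],
  ],
)

```text
time: 27.6
tool_pos: [474.3, -38.1, 99.5]
tcp_rot: [-1.57, 0.001, 0.015]
contact_force: [0.7, 0.4, -0.9]
grip_width: 21.1
```

Going freely. Next: tip now at about 45.5; home is TCP about 72.

arm_command(
  deltas=[
    [0,0.005,0,0],
    [0,0.005,0,0],
    [0,0.005,0,0],
    [0,0.004,0,0],
    [0,0,0,0],
  ],
)

```text
time: 28.1
tool_pos: [474.3, -38.0, 80.5]
tcp_rot: [-1.57, 0.001, 0.015]
contact_force: [-0.9, -0.4, -0.5]
grip_width: 21.3
```

arm_command(
  deltas=[
    [0,0.002,0,0],
    [0,0.001,0,0],
    [0,0.001,0,0],
    [0,0,0,0],
  ],
)

```text
time: 28.5
tool_pos: [474.8, -38.2, 77.3]
tcp_rot: [-1.571, -0.0, 0.015]
contact_force: [-0.5, -0.0, -0.8]
grip_width: 21.7
```

arm_command(
  deltas=[
    [0,0.001,0,0],
    [0,0.001,0,0],
    [0,0,0,0],
  ],
)

```text
time: 28.8
tool_pos: [474.8, -38.2, 75.4]
tcp_rot: [-1.571, -0.0, 0.015]
contact_force: [-1.5, 0.3, 3.4]
grip_width: 21.2
```

arm_command(
  deltas=[
    [0,0.001,0,0],
    [0,0.001,0,0],
    [0,0,0,0],
  ],
)

```text
time: 29.1
tool_pos: [474.8, -38.2, 73.3]
tcp_rot: [-1.571, -0.0, 0.015]
contact_force: [-1.9, -0.7, 5.2]
grip_width: 21.3
```

arm_command(
  deltas=[
    [0,0.001,0,0],
    [0,0,0,0],
  ],
)

```text
time: 29.3
tool_pos: [474.8, -38.2, 72.4]
tcp_rot: [-1.571, -0.0, 0.015]
contact_force: [-1.5, -1.0, 7.1]
grip_width: 21.1
```

arm_command(
  deltas=[
    [0,0.0008,0,0],
    [0,0,0,0],
    [0,0,0,0],
  ],
)

```text
time: 29.6
tool_pos: [474.8, -38.2, 72.1]
tcp_rot: [-1.571, -0.001, 0.015]
contact_force: [-2.1, 0.6, 11.2]
grip_width: 21.3
```

arm_command(
  deltas=[
    [0,0.0006,0,0],
    [0,0,0,0],
    [0,0,0,0],
  ],
)

```text
time: 29.9
tool_pos: [474.9, -38.2, 72.0]
tcp_rot: [-1.571, -0.001, 0.015]
contact_force: [-4.5, 1.1, 16.2]
grip_width: 21.3
```

arm_command(
  deltas=[
    [0,0.0004,0,0],
    [0,0,0,0],
    [0,0,0,0],
    [0,0,0,0],
    [0,0,0,0],
  ],
)

```text
time: 30.4
tool_pos: [474.9, -38.2, 71.9]
tcp_rot: [-1.571, -0.001, 0.015]
contact_force: [-5.8, 0.7, 20.4]
grip_width: 21.5
```

```bash
python3 - <<'E'
from h import *
for n in ("scene","top"): find(cap(n),["spool","meter","driver","tray","lid"])
o=bot.get_obs(); print(o["time"],o["tool_pos"],o["contact_force"])
E
```

```text
spool 0.74 [442. 116.  35.] [328. 211.]
meter 0.95 [745. 270.  31.] [273. 304.]
driver 0.61 [ 761. -269.   16.] [138. 196.]
tray 0.73 [551. 165.   3.] [309. 249.]
lid 0.96 [554. -29.  55.] [255. 195.]
spool 0.81 [436. 108.  44.] [211. 241.]
meter 0.56 [726. 250.  33.] [153. 123.]
meter 0.16 [552. 162.   3.] [191. 194.]
driver 0.88 [ 759. -279.   23.] [363. 109.]
tray 0.89 [552. 162.   0.] [191. 194.]
tray 0.29 [ 465. -314.   44.] [388. 224.]
lid 0.67 [593. -40.  62.] [273. 173.]
31.0 [474.85767483 -38.20678437  71.88657772] [-5.02279962  0.48149838 19.26547037]
```

```bash
python3 -c "
from plant import job; print(job.close_job())"
```

```text
the job is handed in; nothing more can be done
None
```

The job is handed in at about 31 s of the 72 s allowed. The three black tags are in the box, the empty tray is flat on the bench and released, the lid is shut, and the gripper is still pressing on the pin. The interface gives no verdict.

**How the tags came off:** The moves allow no tilt of the tool. I rested the tray's floor on the box wall, loosened the jaws around the grip and let the tray tip into the box. Two tags slid off, but they then blocked the third. I lifted the tray level and flicked the third tag off into the box with a quick back-and-forth move, so that one was not strictly tipped.

**Last checks:**
- **Pin:** it met a hard stop at TCP z 71.9 mm, where 72 was expected. It then held steady at about 19–20 N, against the 8 N the plate needs. The gripper also carries a side force of about 5 N.
- **Lid:** the networks find it flat at about 55–60 mm height.
- **Tray:** it is level at about (550, 163) mm.
- **Bystanders:** spool, meter and screwdriver are within about 4 mm of their first readings, except one spool reading 9 mm off at its first (low-confidence) look.
- **Tags:** before the lid closed, the picture showed black tags in the box and none left on the tray. I could not tell all three apart there: two showed in the earlier top view, and the third was then detected at (536, -44, 21) mm.

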